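# Start the screw-in pull on the second spice box

### The arm

A 6-joint arm with a two-finger parallel gripper is mounted at the origin on the work surface. World frame = base frame: x ahead of the robot, y to its left, z up, the work surface at z = 0. Lengths are in m, angles in degrees, forces in N, time in s.
With the tool pointing down it reaches from about 0.35 to 0.775 m from the base axis. Payload 7.3 kg.
Tool frame: the origin (TCP) lies midway between the tips of the shut fingers; the grasp point (between the pads) lies 19 mm behind it (bot.pinch_z is the x of the grasp point in the tool frame, in m); x points along the fingers, y is the direction in which the jaws open and shut, and the axes are right-handed (so a half turn about x gives the same grasp; the last joint's range is limited). The gripper opens to 92 mm and grips with 3 to 60 N. Pads are 19 mm wide; open, the fingers measure 130 mm over their backs; the gripper's body (75 mm by 190 mm) begins 47 mm behind the grasp point.
Start: joints at [62.281, 19.595, 87.324, -0, 73.075, -8.365], TCP at [0.174, 0.495, 0.227] pointing down, gripper open.
Joint ranges: [-145.02, 145.02], [-44.19, 115.74], [2.07, 154.8], [-57.11, 237.11], [16.16, 152.29], [-177.93, 177.93]. Speed limits (degrees/s): [147.25, 147.25, 180, 180, 180, 180].

### API

Orientations are given as [roll, pitch, yaw] about the fixed x, y, z axes, in that order (R = Rz(yaw) Ry(pitch) Rx(roll)).
In Python, from plant import bot, camera, ticket gives the robot as it stands.
- The arm moves only by the tool servo_tool, never from a script. Its argument "moves" is a list of rows, each an object with "grip": the closure in counts, from 0 (fully open) to 255 (shut); "dp": the shift along the world's x, y, z in mm, a list of three; "turn": the turn about the world's z in degrees. In form: [{"grip": grip, "dp": [dx, dy, dz], "turn": turn}, ...]. A call has 1 to 12 rows; each row is the pose to reach, as a shift and turn from the pose commanded when the call began; what a row does not reach only later rows make up. A row lasts 1/8 s, in which the tool goes at most 62.5 mm and 10.7 degrees, less where a joint would pass 70% of its speed; a pose out of reach is approached as far as the arm can. A call with a gripper value outside its range is refused whole. The fingers move at their own pace and stop on an object; "grip_force" is the grip in N (left out, the last holds). Time passes only in rows, so rows that repeat a pose let the fingers close. It gives the time, the measured TCP pose, the force and the opening at its end, in the units of the state.
- bot.sense(): the state, without advancing time (a new reading comes with each control period).
- camera(name): name is "scene" or "top"; returns a dict with "color" (384x512x3 uint8, red, green, blue), "K" (3x3 intrinsics, pixels), "pose" (4x4, takes a point from camera to world coordinates). Camera axes: x right, y up, looking along -z (the intrinsics and any distortion apply to the point x, -y, -z); pixel columns grow to the right and rows downward; lengths in m; the calibration is good to about 2 mm. A picture is of the moment at which its call begins. There is no depth.
- ticket.job_done(): hands the job in, once; it reports no verdict.
The state is a dict: "time_s": time; "qpos": joint angles; "dq": joint speeds; "effort": joint torques, N m; "tcp_pos": TCP position; "ee_rot": TCP orientation; "force": force on the tool from outside, world axes, zero at the start; "ft_torque": the same for the moment, N m; "opening": opening from 0.0 (shut) to 1.0 (fully open).
Only numpy, scipy, OpenCV 4.12 (cv2) and the standard library are available. Lean on these libraries where they do the work, as an engineer would, in place of code of your own. Each camera call takes 0.05 s, during which the arm holds its last target.

### The job

Two small wooden boxes stand on the counter; one has its T-shaped pull screwed fully down, the other's pull only stands loosely in its pilot hole, with its steel screw stub showing. Take the standing pull by its bar, press it firmly straight down and, still pressing, turn it clockwise (seen from above) by about 70 degrees so that it cuts its first thread; then let go and leave it standing upright in its hole.

Things in the scene. Friction and masses are not known exactly. Their poses are not given: they have to be found in the camera images.
- pull: Loose T-shaped wooden pull with steel screw stub, 70 g. Origin: centre of the stub's flat foot, z up the stub. Stub and neck: 16 mm thick, z = 0 to 46 mm. Grip bar above: 52 mm along x, 16 mm thick along y, z = 46 to 76 mm. It stands upright in the hole, any yaw, foot 22 mm below the box's top, bar's underside 24 mm above it. The finished twin's bar rests on its box.
- tea_box: Plain wooden box under the unfinished pull, fixed to the counter: 110 x 110 mm, 60 mm high; origin at the centre of its underside, z up. An identical box, its pull screwed fully down, stands to the left or right and is not listed.
- pilot_hole (a point): Centre of the pilot hole's mouth in the box's top face. Hole: 20 mm wide, 22 mm deep, a black springy plug at its bottom. Pressing the pull sinks the plug 1 mm per 1.5 N (10 mm at most, then a hard stop); it springs back. The stub bites only while pressed: below about 7 N (4 mm) it may spin idly; 10 to 15 N (6 to 9 mm) is right.
- thread (a joint): Thread cut into the plug, in rad of clockwise turn seen from above: 0 at the start; grows as the pressed pull is turned clockwise against about 0.03 N m. The pull sinks 1 mm per rad. It stays where it is when let go.
There are look-alikes about, which are no part of the job. What is meant by the pull is not pink, and is the smaller of those in its own colour. Leave any red look-alike of the tea_box alone.

How it is judged (in metres and radians):
On the way:
1. the first thread is being cut with the pull pressed down into the box's hole (over 3 N) and turned clockwise (over 0.15 rad of thread) (value of joint thread above 0.15 rad and contact force between pull and tea_box above 3 N), for 0.1 s.
At the end, for the whole second after the job is handed in: The thread is cut by more than 0.7 rad (40 degrees), and the pull stands at rest in its hole, its foot within 10 mm of the hole's centre and less than 45 mm above the counter, upright within 10 degrees (value of joint thread above 0.7 rad and horizontal distance between pull and pilot_hole below 0.01 m and height (world z) of pull below 0.045 m and angle between pull's own z axis and vertical below 0.175 rad and linear speed of pull below 0.02 m/s); the robot touches nothing.
It also fails if it takes over 38 s, if anything falls off the work surface, if the arm or the gripper's body presses on something with over 40 N, if the wrist force passes 120 N, or if a joint passes its speed limit or range.

## Working session

There is one attempt and no reset: what is moved stays moved. The work goes in short steps, Python scripts to look and compute and a tool call to move; the robot and the scene stay as the last step left them, time stands still between calls to the robot, and variables do not carry over. Pictures are saved under pics/ and viewed, and the job is handed in when it is done.

Besides the shell and the picture viewer there is one more tool, called by a JSON object that holds its "name" and its "arguments", one argument or row to a line. servo_tool: Moves the arm, as the interface text tells. Its arguments: {"type":"object","properties":{"moves":{"type":"array","items":{"type":"object","properties":{"grip":{"type":"number"},"dp":{"type":"array","items":{"type":"number"}},"turn":{"type":"number"}}}},"grip_force":{"type":"number"}},"required":["moves"]}

```bash
mkdir -p pics
python3 - <<'E'
from plant import bot,camera,ticket
import cv2,pickle
for n in("scene","top"):
    c=camera(n); cv2.imwrite(f"pics/{n}0.png",c["color"][:,:,::-1]); pickle.dump(c,open(n+"0.pkl","wb"))
    print(c["K"],c["pose"])
s=bot.sense();print(s["time_s"],s["tcp_pos"],s["ee_rot"],s["force"],s["opening"],bot.pinch_z)
E
```

```text
[[454.84290005   0.         249.19300112]
 [  0.         454.84290005 197.29040432]
 [  0.           0.           1.        ]] [[ 0.00197234 -0.73861948  0.6741197   1.1070672 ]
 [ 0.99989246  0.01125307  0.00940428 -0.00545031]
 [-0.0145321   0.67402866  0.73856224  0.70169955]
 [ 0.          0.          0.          1.        ]]
[[473.46049319   0.         258.76481624]
 [  0.         473.46049319 189.34200834]
 [  0.           0.           1.        ]] [[-0.02718247  0.99202141 -0.12310417  0.42871957]
 [-0.99878895 -0.03200498 -0.03736738 -0.01939469]
 [-0.04100919  0.12193935  0.99168999  0.76659637]
 [ 0.          0.          0.          1.        ]]
0.1 [0.17381878 0.49500485 0.22611959] [ -97.45400673   89.92144173 -116.8096472 ] [0.30762075 0.03539218 0.48258724] 1.0000259968521248 -0.0188
```

View pics/scene0.png

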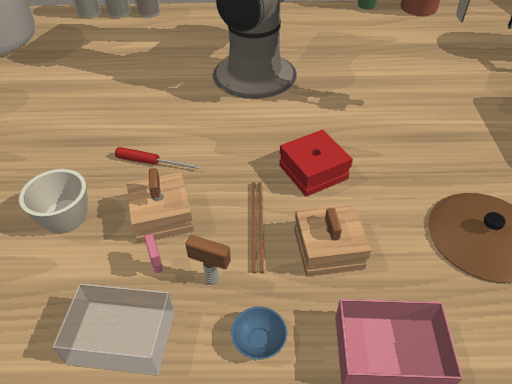

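View pics/top0.png

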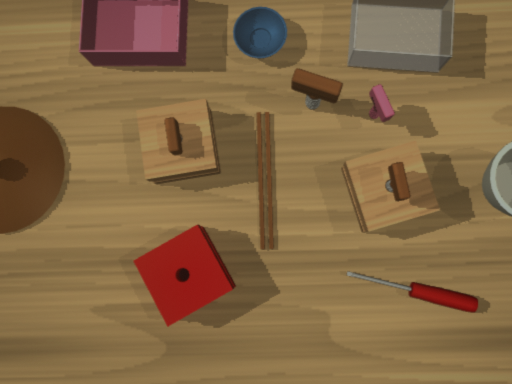

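The standing pull, with its stub showing, is on the box at left in the scene view (~155,185) and at right in the top view (~398,182). The twin is at scene (333,222). I'll enlarge both views.

Run:
```python
import cv2,numpy as np
a=cv2.imread("pics/top0.png")[130:240,335:445]
b=cv2.imread("pics/scene0.png")[155:245,115:205]
a=cv2.resize(a,(400*1,400),interpolation=cv2.INTER_CUBIC);b=cv2.resize(b,(400,400),interpolation=cv2.INTER_CUBIC)
cv2.imwrite("pics/crop0.png",np.hstack([a,b]))
```

```text
(no output)
```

View pics/crop0.png

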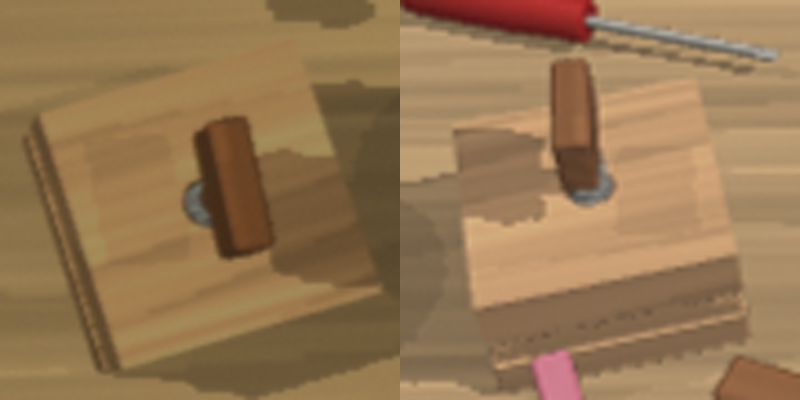

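```bash
cat > h.py <<'E'
import numpy as np
def ray(c,uv,z):
    K,P=np.array(c["K"]),np.array(c["pose"])
    d=np.linalg.inv(K)@[uv[0],uv[1],1]; d=P[:3,:3]@[d[0],-d[1],-d[2]]
    return P[:3,3]+d*(z-P[2,3])/d[2]
def proj(c,X):
    K,P=np.array(c["K"]),np.array(c["pose"]); p=P[:3,:3].T@(np.array(X)-P[:3,3])
    q=K@[p[0],-p[1],-p[2]]; return q[:2]/q[2]
E
python3 - <<'E'
from h import *
import pickle
t=pickle.load(open("top0.pkl","rb"));s=pickle.load(open("scene0.pkl","rb"))
def T(p,z):return ray(t,(335+(p[0]+.5)/3.636-.5,130+(p[1]+.5)/3.636-.5),z)
def S(p,z):return ray(s,(115+p[0]/4.444,155+p[1]/4.444),z)
B=np.array([T(p,.06) for p in[(40,117),(297,40),(382,290),(118,368)]]);print(B,B.mean(0),np.linalg.norm(B-np.roll(B,1,0),axis=1))
Q=np.array([T(p,.114) for p in[(212,123),(245,117),(272,245),(237,257)]]);print(Q,Q.mean(0),np.linalg.norm(Q-np.roll(Q,1,0),axis=1))
d=Q[0]-Q[3];print(np.degrees(np.arctan2(d[1],d[0])));d=Q[1]-Q[2];print(np.degrees(np.arctan2(d[1],d[0])))
Q=np.array([S(p,.114) for p in[(153,60),(188,60),(195,149),(153,148)]]);print("scene",Q,Q.mean(0))
for a,b in((0,3),(1,2)):
  d=Q[a]-Q[b];print(np.degrees(np.arctan2(d[1],d[0])))
B=np.array([S(p,.06) for p in[(52,128),(297,80),(337,257),(72,308)]]);print(B,B.mean(0))
E
```

```text
[[ 0.55391889 -0.12462867  0.06      ]
 [ 0.58252678 -0.23170027  0.06      ]
 [ 0.47805733 -0.25873432  0.06      ]
 [ 0.44961513 -0.15093209  0.06      ]] [ 0.51602953 -0.19149884  0.06      ] [0.10756924 0.11082752 0.10791063 0.11149117]
[[ 0.53978385 -0.18141513  0.114     ]
 [ 0.54166569 -0.19396161  0.114     ]
 [ 0.49248542 -0.20088998  0.114     ]
 [ 0.48836009 -0.18757917  0.114     ]] [ 0.51557376 -0.19096147  0.114     ] [0.05179187 0.01268683 0.0496659  0.01393542]
6.835295929147631
8.018889703787597
scene [[ 0.49511148 -0.19889214  0.114     ]
 [ 0.49536266 -0.18413836  0.114     ]
 [ 0.54697795 -0.17437499  0.114     ]
 [ 0.54615429 -0.19142941  0.114     ]] [ 0.5209016  -0.18720873  0.114     ]
-171.6819841359332
-169.28867945407026
[[ 0.48162725 -0.25538038  0.06      ]
 [ 0.45305699 -0.1491837   0.06      ]
 [ 0.55877702 -0.12208221  0.06      ]
 [ 0.58468305 -0.22860929  0.06      ]] [ 0.51953608 -0.18881389  0.06      ]
```

Run:
```python
from plant import bot
import numpy as np
from scipy.spatial.transform import Rotation as R
s=bot.sense();M=R.from_euler('xyz',s["ee_rot"],degrees=True).as_matrix();print(M.round(3),s["qpos"])
print("jaw yaw",np.degrees(np.arctan2(M[1,1],M[0,1])))
```

```text
[[-0.001  0.331  0.943]
 [-0.001  0.943 -0.331]
 [-1.    -0.001 -0.   ]] [ 6.22788028e+01  1.96320073e+01  8.73715659e+01 -1.30635625e-03
  7.30749751e+01 -8.36517555e+00]
jaw yaw 70.64436645897361
```

{"name": "servo_tool", "arguments": {
  "moves": [
    {"grip":0,"dp":[20,-40,0],"turn":3},
    {"grip":0,"dp":[45,-90,0],"turn":7},
    {"grip":0,"dp":[72,-144,0],"turn":10},
    {"grip":0,"dp":[99,-198,0],"turn":13},
    {"grip":0,"dp":[126,-252,0],"turn":16},
    {"grip":0,"dp":[153,-306,0],"turn":19},
    {"grip":0,"dp":[180,-360,0],"turn":22},
    {"grip":0,"dp":[207,-414,0],"turn":25},
    {"grip":0,"dp":[234,-468,0],"turn":28},
    {"grip":0,"dp":[261,-522,0],"turn":28},
    {"grip":0,"dp":[288,-576,0],"turn":28},
    {"grip":0,"dp":[310,-620,0],"turn":28}
  ],
  "grip_force": 50
}}

```text
time_s: 1.6
tcp_pos: [0.4845, -0.1269, 0.2264]
ee_rot: [131.3, 90.0, 139.9]
force: [1.0, -0.1, -0.3]
opening: 1.004
```

{"name": "servo_tool", "arguments": {
  "moves": [
    {"grip":0,"dp":[17,-33,-20],"turn":0},
    {"grip":0,"dp":[34,-65,-50],"turn":0},
    {"grip":60,"dp":[34,-65,-75],"turn":0},
    {"grip":60,"dp":[34,-65,-87],"turn":0},
    {"grip":60,"dp":[34,-65,-87],"turn":0},
    {"grip":60,"dp":[34,-65,-87],"turn":0}
  ]
}}

```text
time_s: 2.35
tcp_pos: [0.5185, -0.1895, 0.1409]
ee_rot: [-33.0, 89.9, -24.4]
force: [-0.3, -0.1, 0.4]
opening: 0.761
```

Run:
```python
from plant import bot,camera
import cv2,pickle,numpy as np
a=camera("top");b=camera("scene");pickle.dump((a,b),open("h1.pkl","wb"))
A=cv2.resize(np.ascontiguousarray(a["color"][110:260,315:465,::-1]),(400,400),interpolation=2);B=cv2.resize(np.ascontiguousarray(b["color"][120:260,90:230,::-1]),(400,400),interpolation=2)
cv2.imwrite("pics/h1.png",np.hstack([A,B]))
s=bot.sense();print(s["tcp_pos"],s["force"],s["opening"],s["qpos"])
```

```text
[ 0.51854983 -0.18961985  0.14098522] [ 0.64909806 -0.29446541  0.22989004] 0.7619923552007377 [-2.80433866e+01  2.69926253e+01  9.02108915e+01  6.91423690e-03
  6.26686672e+01 -1.26721891e+02]
```

View pics/h1.png

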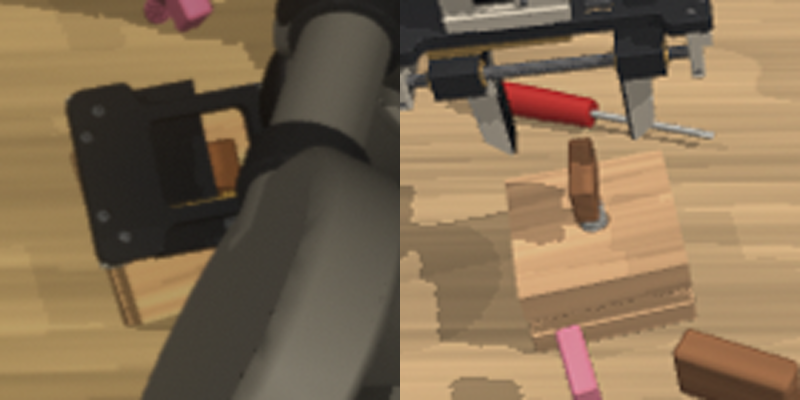

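The bar (scene crop ~(583,165)) lies between the fingertips at (510,150) and (640,135). Next I'll lower onto it and close.

{"name": "servo_tool", "arguments": {
  "moves": [
    {"grip":60,"dp":[0,0,-25],"turn":0},
    {"grip":60,"dp":[0,0,-48],"turn":0},
    {"grip":60,"dp":[0,0,-58],"turn":0},
    {"grip":60,"dp":[0,0,-58],"turn":0},
    {"grip":150,"dp":[0,0,-58],"turn":0},
    {"grip":255,"dp":[0,0,-58],"turn":0},
    {"grip":255,"dp":[0,0,-58],"turn":0},
    {"grip":255,"dp":[0,0,-58],"turn":0},
    {"grip":255,"dp":[0,0,-58],"turn":0},
    {"grip":255,"dp":[0,0,-58],"turn":0}
  ],
  "grip_force": 50
}}

```text
time_s: 3.7
tcp_pos: [0.518, -0.1896, 0.0817]
ee_rot: [93.2, 90.0, 101.8]
force: [0.5, 0.3, 0.2]
opening: 0.173
```

Run:
```python
from plant import bot,camera
import cv2,pickle,numpy as np
b=camera("scene")
B=cv2.resize(np.ascontiguousarray(b["color"][120:260,90:230,::-1]),(560,560),interpolation=2)
cv2.imwrite("pics/h2.png",B)
s=bot.sense();print(s["time_s"],s["tcp_pos"],s["force"],s["ft_torque"],s["opening"])
```

```text
3.75 [ 0.51796651 -0.18961329  0.08171414] [ 0.40217171 -1.11882644 -0.40705279] [0.05165793 0.0217346  0.0206623 ] 0.1699599240159786
```

View pics/h2.png

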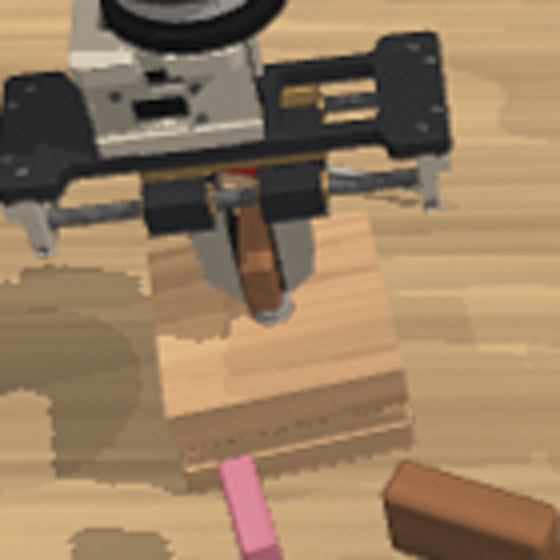

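The bar (~(258,265) in the crop) is held: the opening of 0.17 × 92 = 15.6 mm matches its 16 mm thickness. Next I'll press.

{"name": "servo_tool", "arguments": {
  "moves": [
    {"grip":255,"dp":[0,0,-2],"turn":0},
    {"grip":255,"dp":[0,0,-4],"turn":0},
    {"grip":255,"dp":[0,0,-6],"turn":0},
    {"grip":255,"dp":[0,0,-8],"turn":0},
    {"grip":255,"dp":[0,0,-8],"turn":0},
    {"grip":255,"dp":[0,0,-8],"turn":0}
  ]
}}

```text
time_s: 4.5
tcp_pos: [0.5181, -0.1897, 0.0747]
ee_rot: [-32.7, 90.0, -24.1]
force: [-2.0, 2.2, 9.2]
opening: 0.17
```

{"name": "servo_tool", "arguments": {
  "moves": [
    {"grip":255,"dp":[0,0,-1],"turn":-2},
    {"grip":255,"dp":[0,0,-1],"turn":-6},
    {"grip":255,"dp":[0,0,-1],"turn":-10},
    {"grip":255,"dp":[0,0,-1],"turn":-15},
    {"grip":255,"dp":[0,0,-1.3],"turn":-20},
    {"grip":255,"dp":[0,0,-1.3],"turn":-25},
    {"grip":255,"dp":[0,0,-1.5],"turn":-30},
    {"grip":255,"dp":[0,0,-1.5],"turn":-35},
    {"grip":255,"dp":[0,0,-1.5],"turn":-35}
  ]
}}

```text
time_s: 5.62
tcp_pos: [0.5185, -0.1907, 0.0736]
ee_rot: [-22.3, 89.8, -48.7]
force: [-3.0, -2.0, 10.7]
opening: 0.172
```

{"name": "servo_tool", "arguments": {
  "moves": [
    {"grip":255,"dp":[0,0,-0.3],"turn":-5},
    {"grip":255,"dp":[0,0,-0.3],"turn":-10},
    {"grip":255,"dp":[0,0,-0.4],"turn":-15},
    {"grip":255,"dp":[0,0,-0.4],"turn":-20},
    {"grip":255,"dp":[0,0,-0.5],"turn":-25},
    {"grip":255,"dp":[0,0,-0.5],"turn":-30},
    {"grip":255,"dp":[0,0,-0.5],"turn":-35},
    {"grip":255,"dp":[0,0,-0.5],"turn":-38},
    {"grip":255,"dp":[0,0,-0.5],"turn":-38},
    {"grip":255,"dp":[0,0,-0.5],"turn":-38}
  ]
}}

```text
time_s: 6.88
tcp_pos: [0.5182, -0.1917, 0.0731]
ee_rot: [-5.6, 89.8, -69.9]
force: [-3.5, -5.3, 10.2]
opening: 0.168
```

Run:
```python
from plant import bot,camera
import cv2,pickle,numpy as np
b=camera("scene")
B=cv2.resize(np.ascontiguousarray(b["color"][120:260,90:230,::-1]),(560,560),interpolation=2)
cv2.imwrite("pics/h3.png",B)
s=bot.sense();print(s["time_s"],s["tcp_pos"],s["force"],s["ft_torque"],s["opening"])
```

```text
6.925 [ 0.51818595 -0.19167935  0.07308405] [-4.97662059 -5.58217726 10.98865581] [-1.25209582  1.066744    0.01402667] 0.16808112696338035
```

View pics/h3.png

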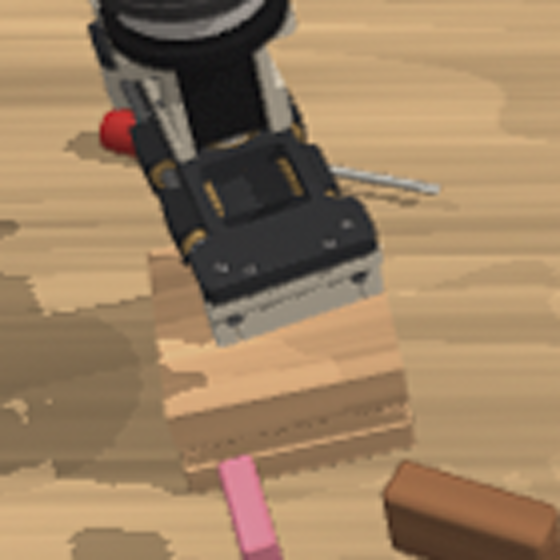

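{"name": "servo_tool", "arguments": {
  "moves": [
    {"grip":255,"dp":[-0.5,-0.5,2],"turn":0},
    {"grip":255,"dp":[-1,-1,4],"turn":0},
    {"grip":255,"dp":[-1,-1,6],"turn":0},
    {"grip":255,"dp":[-1,-1,7],"turn":0},
    {"grip":255,"dp":[-1,-1,7],"turn":0}
  ]
}}

```text
time_s: 7.55
tcp_pos: [0.5172, -0.1907, 0.0787]
ee_rot: [46.1, 90.0, -18.2]
force: [1.3, -2.1, 2.8]
opening: 0.168
```

Run:
```python
from plant import bot
s=bot.sense();print(s["time_s"],s["tcp_pos"],s["force"],s["ft_torque"],s["opening"])
```

```text
7.55 [ 0.51724931 -0.19073368  0.07874124] [ 1.29356417 -2.14660167  2.81164135] [-0.447545   -0.26699779  0.04018671] 0.16843320479399987
```

{"name": "servo_tool", "arguments": {
  "moves": [
    {"grip":255,"dp":[0,0,1],"turn":0},
    {"grip":255,"dp":[0,0,1.5],"turn":0},
    {"grip":255,"dp":[0,0,1.5],"turn":0},
    {"grip":150,"dp":[0,0,1.5],"turn":0},
    {"grip":100,"dp":[0,0,1.5],"turn":0},
    {"grip":60,"dp":[0,0,1.5],"turn":0},
    {"grip":60,"dp":[0,0,1.5],"turn":0},
    {"grip":60,"dp":[0,0,1.5],"turn":0},
    {"grip":60,"dp":[0,0,1.5],"turn":0}
  ]
}}

```text
time_s: 8.68
tcp_pos: [0.517, -0.1906, 0.0802]
ee_rot: [102.3, 90.0, 37.9]
force: [0.2, -0.3, 0.0]
opening: 0.746
```

Run:
```python
from plant import bot,camera
import cv2,numpy as np
b=camera("scene");a=camera("top")
B=cv2.resize(np.ascontiguousarray(b["color"][120:260,90:230,::-1]),(400,400),interpolation=2)
A=cv2.resize(np.ascontiguousarray(a["color"][110:260,315:465,::-1]),(400,400),interpolation=2)
cv2.imwrite("pics/h4.png",np.hstack([A,B]))
s=bot.sense();print(s["time_s"],s["tcp_pos"],s["force"],s["opening"])
```

```text
8.775 [ 0.51698399 -0.19066147  0.08025147] [ 0.3219352   0.94088254 -0.38619456] 0.7600318652479469
```

View pics/h4.png

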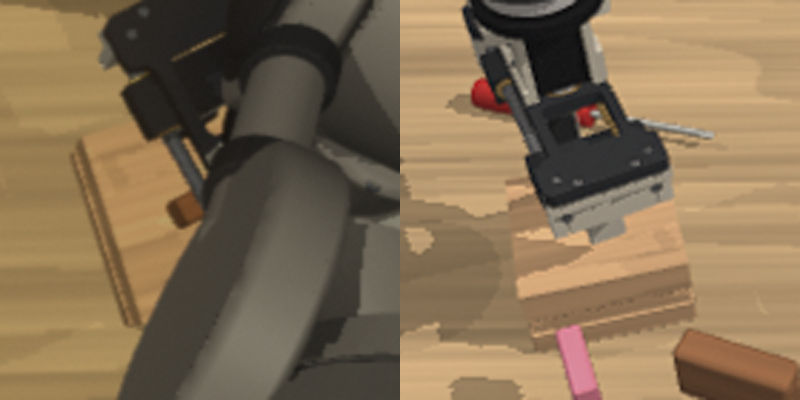

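The pull has turned. Its bar end is visible at (185,210) in the top crop, the fingers are clear of it, and the force is about 0. Now I'll rise straight up and move aside to inspect.

{"name": "servo_tool", "arguments": {
  "moves": [
    {"grip":60,"dp":[0,0,10],"turn":0},
    {"grip":60,"dp":[0,0,35],"turn":0},
    {"grip":60,"dp":[0,0,80],"turn":0},
    {"grip":60,"dp":[0,0,120],"turn":0},
    {"grip":60,"dp":[-20,50,130],"turn":0},
    {"grip":60,"dp":[-40,100,130],"turn":0},
    {"grip":60,"dp":[-60,150,130],"turn":0},
    {"grip":60,"dp":[-80,200,130],"turn":0},
    {"grip":60,"dp":[-90,240,130],"turn":0},
    {"grip":60,"dp":[-90,250,130],"turn":0},
    {"grip":60,"dp":[-90,250,130],"turn":0}
  ]
}}

```text
time_s: 10.15
tcp_pos: [0.4274, 0.0594, 0.2108]
ee_rot: [47.8, 89.9, -16.4]
force: [0.6, 0.4, -0.7]
opening: 0.762
```

Run:
```python
from plant import bot,camera
import cv2,numpy as np,pickle
b=camera("scene");a=camera("top");pickle.dump((a,b),open("f.pkl","wb"))
A=cv2.resize(np.ascontiguousarray(a["color"][130:240,335:445,::-1]),(400,400),interpolation=2)
B=cv2.resize(np.ascontiguousarray(b["color"][155:245,115:205,::-1]),(400,400),interpolation=2)
cv2.imwrite("pics/f.png",np.hstack([A,B]))
s=bot.sense();print(s["time_s"],s["tcp_pos"],s["force"],s["opening"])
```

```text
10.25 [0.42749521 0.05850766 0.21040617] [-0.41306792 -0.4729853  -0.30797317] 0.7658394946640735
```

View pics/f.png

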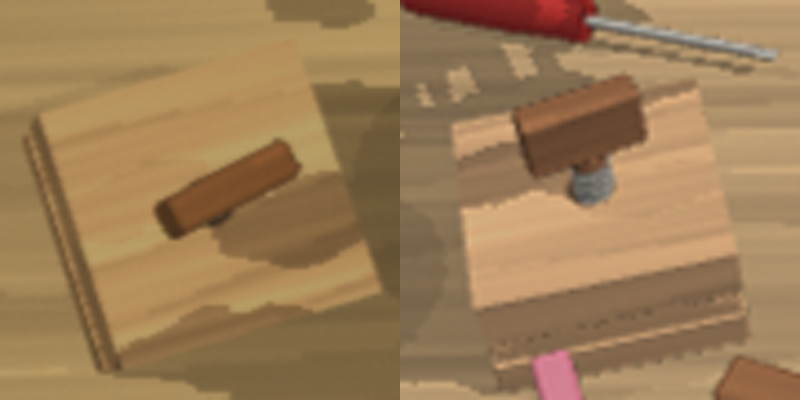

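Run:
```python
from h import *
import pickle,cv2
from scipy.optimize import least_squares
from scipy.spatial.transform import Rotation as R
a,b=pickle.load(open("f.pkl","rb"))
# top face long edge corners, crop px
top=[(157,207),(273,140),(299,166),(178,237)]   # all approx silhouette top face
sc=[(115,111),(228,76),(240,96),(124,130)]; bot=[(138,177),(246,139)]
T=lambda p:(335+p[0]/3.636-.4,130+p[1]/3.636-.4); S=lambda p:(115+p[0]/4.444-.4,155+p[1]/4.444-.4)
# local: +x is toward robot-camera? bar axis u, yaw ~-62
loc=np.array([[26,-8,76],[26,8,76],[-26,8,76],[-26,-8,76]])/1e3
def f(p,out=False):
    M=R.from_euler('zxy',[p[3],p[4],p[5]]).as_matrix(); X=lambda l:p[:3]+M@l
    r=[]
    # top view: x decreases downward, y decreases rightward
    cs={k:X(np.array(v)/1e3) for k,v in dict(A=[26,-8,76],B=[26,8,76],C=[-26,8,76],D=[-26,-8,76],E=[26,8,46],F=[26,-8,46],G=[-26,-8,46],H=[-26,8,46]).items()}
    # local +x ~ (0.44,-0.9): scene left; local +y ~(0.9,0.44): toward scene camera
    for k,q in zip("ABCD",[sc[0],sc[3],sc[2],sc[1]]): r+=list(proj(b,cs[k])-S(q))
    for k,q in zip("EH",bot): r+=list(proj(b,cs[k])-S(q))
    r=np.array(r)
    rt=[]
    # top view: -y right => local +x end at right; local +y (x+) up
    for k,q in zip("ABCD",[top[2],top[1],top[0],top[3]]): rt+=list(proj(a,cs[k])-T(q))
    off=p[6:8]
    rt=np.array(rt)+np.tile(off,4)
    return np.r_[r,rt,off/3]
s=least_squares(f,[.518,-.19,.038,np.radians(-62),0,0,0,0],x_scale=[.01,.01,.01,.1,.1,.1,1,1],loss='soft_l1')
p=s.x;print(p[:3],np.degrees(p[3:6]),p[6:],f(p).round(1))
```

```text
[ 0.50497397 -0.19587779  0.03369195] [-61.91372852  -6.44224754   6.8717248 ] [-0.53359498 -1.10068056] [-0.9 -0.6  0.3  1.6  1.   0.1  0.3 -1.6 -1.4  0.6  0.3  0.1 -0.3  1.1
  0.2 -1.2 -0.2 -0.6  0.4  0.8 -0.2 -0.4]
```

```bash
python3 - <<'E'
from h import *
import pickle
a,b=pickle.load(open("f.pkl","rb"))
top=[(157,207),(273,140),(299,166),(178,237)]
sc=[(115,111),(228,76),(240,96),(124,130)]
T=lambda p:ray(a,(335+p[0]/3.636-.4,130+p[1]/3.636-.4),.1128); S=lambda p:ray(b,(115+p[0]/4.444-.4,155+p[1]/4.444-.4),.1128)
for n,f,q in(("top",T,top),("sc",S,sc)):
    Q=np.array([f(p) for p in q]);print(n,Q.round(4),Q.mean(0),np.linalg.norm(Q-np.roll(Q,1,0),axis=1).round(4))
# predicted upright corners in crops
for cam,off,k in((a,(335,130),3.636),(b,(115,155),4.444)):
  for th in(-62,):
    c,s=np.cos(np.radians(th)),np.sin(np.radians(th)); 
    base=np.array([.516,-.1913]) if cam is a else np.array([.5195,-.1885])
    for z in(.1128,.0828):
      print([tuple((((proj(cam,[base[0]+c*x-s*y,base[1]+s*x+c*y,z])-off)+.4)*k).round(0)) for x,y in((.026,-.008),(.026,.008),(-.026,.008),(-.026,-.008))])
E
python3 - <<'E'
import cv2,numpy as np,pickle
a,b=pickle.load(open("f.pkl","rb"))
A=cv2.resize(np.ascontiguousarray(a["color"][160:205,370:425,::-1]),(400,327),interpolation=cv2.INTER_NEAREST)
B=cv2.resize(np.ascontiguousarray(b["color"][165:205,135:175,::-1]),(400,400),interpolation=cv2.INTER_NEAREST)
o=np.zeros((400,800,3),np.uint8);o[:327,:400]=A;o[:,400:]=B
cv2.imwrite("pics/f2.png",o)
E
```

```text
top [[ 0.5085 -0.1591  0.1128]
 [ 0.5327 -0.2042  0.1128]
 [ 0.5224 -0.2133  0.1128]
 [ 0.4968 -0.1663  0.1128]] [ 0.51510062 -0.18568989  0.1128    ] [0.0137 0.0512 0.0137 0.0535]
sc [[ 0.5227 -0.2115  0.1128]
 [ 0.5029 -0.1673  0.1128]
 [ 0.5148 -0.1609  0.1128]
 [ 0.5337 -0.206   0.1128]] [ 0.51854554 -0.18643086  0.1128    ] [0.0122 0.0484 0.0135 0.0489]
[(np.float64(312.0), np.float64(169.0)), (np.float64(289.0), np.float64(133.0)), (np.float64(171.0), np.float64(200.0)), (np.float64(194.0), np.float64(237.0))]
[(np.float64(289.0), np.float64(180.0)), (np.float64(268.0), np.float64(146.0)), (np.float64(155.0), np.float64(210.0)), (np.float64(176.0), np.float64(245.0))]
[(np.float64(105.0), np.float64(114.0)), (np.float64(118.0), np.float64(139.0)), (np.float64(238.0), np.float64(95.0)), (np.float64(224.0), np.float64(72.0))]
[(np.float64(119.0), np.float64(164.0)), (np.float64(132.0), np.float64(189.0)), (np.float64(248.0), np.float64(145.0)), (np.float64(235.0), np.float64(122.0))]
```

View pics/f2.png

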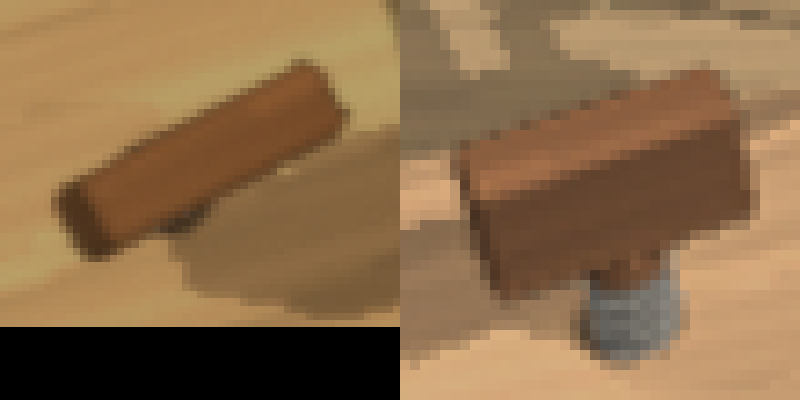

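Run:
```python
from plant import bot,camera,ticket
import numpy as np,pickle
a,b=pickle.load(open("f.pkl","rb"))
n=camera("scene")["color"][155:245,115:205].astype(int);print(abs(n-b["color"][155:245,115:205]).max(),abs(n-b["color"][155:245,115:205]).mean())
print(ticket.job_done())
```

```text
47 0.46094650205761317
the job is handed in; nothing more can be done
None
```

I took the standing pull by its bar, pressed it down and turned it clockwise, then eased off the pressure and let go. I handed the job in at about 10.3 s; it reports no verdict.

- **Press:** the force was 9–11 N at each reading and the tool sank about 8 mm.
- **Turn:** I commanded 73° under pressure. The pictures show the bar's yaw going from about +8° to −62°, so about 70°.
- **Thread:** I have no direct reading of it. When the force came off, the pull appeared to sit about 1.1 mm lower than at the start. That fits the 1 mm per rad of a thread that cut throughout.
- **Stands upright:** in both cameras the bar's top sits about 2–3 mm off the hole's axis, which I read as a lean of roughly 2–4°.
- **Checks that disagreed:**
  - One corner fit using both cameras gave about 9° of lean and a foot offset of about 13 mm. I set it aside because the hole allows only about 2 mm of play.
  - Side forces reached about 5 N during the turn. I relieved most of that before letting go.
- **At rest and clear:** the last two pictures of the pull differed by 0.46 grey levels on average, with one pixel differing by 47. I took that as no movement. The gripper was well clear, with the force near zero.

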